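# Scan a sample vial, load it in the photometer and hold the changer in the reading position

### The arm

A 6-joint arm with a two-finger parallel gripper is mounted at the origin on the work surface. World frame = base frame: x ahead of the robot, y to its left, z up, the work surface at z = 0. Lengths are in mm, angles in rad, forces in N, time in s.
With the tool pointing down it reaches from about 325 to 925 mm from the base axis. Payload 3.1 kg.
Tool frame: the origin (TCP) lies at the very end of the fingers, on their centre line; the grasp point (between the pads) lies 19 mm behind it; z points along the fingers, y is the line along which they close (so a half turn about z gives the same grasp; the last joint's range is limited). The gripper opens to 85 mm and grips with 20 to 120 N. Pads are 22 mm wide; open, the fingers measure 114 mm over their backs; the gripper's body (76 mm by 85 mm) begins 54 mm behind the grasp point. The pads swing forward as they close: fully open they stand 13 mm farther back than shut.
Start: joints at [1.153, 0.217, 1.613, -0, 1.311, -0.112], TCP at [188.141, 596.022, 231.3] pointing down, gripper open.
Joint ranges: [-2.75, 2.75], [-0.78, 2.1], [0.31, 2.55], [-1.13, 4.27], [0.13, 2.63], [-2.58, 2.58]. Speed limits (rad/s): [2.79, 2.79, 3.14, 3.14, 3.14, 3.14].

### API

Orientations are given as [roll, pitch, yaw] about the fixed x, y, z axes, in that order (R = Rz(yaw) Ry(pitch) Rx(roll)).
In Python, from cell import env gives the robot as it stands. Calls block until the motion is done:
- env.move_pose(position, orientation): joint-space move of the TCP to a pose.
- env.move_linear(position, v=150, frame=None, contact_N=None): straight line of the TCP; frame=None keeps the orientation; v is the mean speed in mm/s. With contact_N (N) it stops when the force on the tool has changed by that much, and returns True; else False.
- env.move_j(angles): joint-space move.
- env.release() and env.close_gripper(strength=None): open the fingers fully, or close them until they stop; strength is the grip in N (None keeps the last).
- env.hold(seconds).
- env.solve_ik(position, orientation): joint angles nearest the present ones, or None.
- env.observe(): the state.
- env.read_camera(name): name is "scene" or "top" or "wrist"; returns a dict with "frame" (480x640x3 uint8, blue, green, red), "range_z" (480x640 float32, mm along the optical axis (not along the pixel's ray), 0 where there is no reading), "fov_y" (degrees; the focal length in pixels is half the picture's height over the tangent of half this angle, whatever the lens; pixels are square), "cx", "cy" (the principal point, pixels), "R" (3x3) and "t" (3): a world point X has camera coordinates R X + t. Camera axes: x right, y down, z forward; pixel columns grow to the right and rows downward; lengths in mm; the calibration is good to about 2 mm. A picture is of the moment at which its call begins.
A pose or a line that the arm cannot do raises env.MotionError and nothing moves.
- env.finish_job(): hands the job in; it is judged then, once.
The state is a dict: "time_s": time; "joint_pos": joint angles; "joint_vel": joint speeds; "tau": joint torques, N m; "tool_pos": TCP position; "orientation": TCP orientation; "contact_force": force on the tool from outside, world axes, zero at the start; "torque": the same for the moment, N m; "width": opening from 0.0 (shut) to 1.0 (fully open); "grip_force": force on a finger pad.
Only numpy, scipy, OpenCV 4.12 (cv2) and the standard library are available. Lean on these libraries where they do the work, as an engineer would, in place of code of your own. Each camera call takes 0.05 s, during which the arm holds its last target. There are 200 camera calls.

### The job

Scan the orange-capped vial where it stands in front of the bench scanner: squeeze the scanner's trigger right in and let it spring back; then lift the vial out of its holder and set it upright, without dropping it, right down in the empty rear well of the photometer's sample changer. Let go of it and pull the changer's sprung rod out by its black knob until the red ring on the rod reaches the front face, which brings the vial onto the green beam marks, and keep it there: finish while still gripping the knob against its spring for the reading. Leave the white-capped blank in its well and everything else on the bench where it is.

Things in the scene. Friction and masses are not known exactly. Their poses are not given: they have to be found in the camera images.
- scanner: bench stand (fixed; origin on the bench, z up) with a barcode scanner clamped on its side. Grey base plate 8 mm thick, x -135 to 20, y -115 to 100 mm. Light grey head 46 x 95 x 64 mm centred at (-70, 40, 70) mm, its window looking to -y at the vial. Dark grey pistol grip sticking out freely to -x: x -93 to -205, y 41 to 69, z 56 to 86 mm, with the orange trigger along its -y side
- trigger_pad (a point): place to press: middle of the outer (-y) face of the orange trigger (46 mm long, 18 mm high), 34 mm along -x from its hinge; at rest at (-134, 21, 70.5) mm in the scanner's frame. Trigger and grip together are 48 mm wide there along y, 40 mm when squeezed right in
- trigger (a joint): angle of the trigger: 0 at rest, grows as it is squeezed towards the grip (+y of the scanner), stop at 0.25 rad; squeezed right in from 0.15 rad. Its spring returns it: about 3 N at rest and 6 N at the stop, pressed at trigger_pad
- scan_spot (a point): centre of the floor of the hole in the black holder block before the scanner window, at (-70, -80, 14) mm in the scanner's frame; hole 18.5 mm wide, 24 mm deep, block 38 x 38 mm with its top 38 mm above the bench. The vial stands here at the start
- vial: the sample: glass vial 16 mm in diameter with a barcode label and an orange cap 18 mm in diameter, 16 mm high; 100 mm tall over all, about 25 g. Origin at the centre of its underside, z along its axis to the cap
- photometer: cream bench photometer (fixed; origin on the bench, z up), 210 mm wide in y, x -120 (front face, towards the robot) to 160 mm, deck 125 mm high. Sample bay: open slot in the deck along y = -35 mm, 48 mm wide, x -113 to 60 mm. Sloping display on the deck at x -10 to 70, y -2 to 98 mm, 40 mm high; lamp housing behind x = 67 mm, 28 mm above the deck
- carriage (a joint): travel in m of the sample changer, a dark block with two wells in the bay: 0 at rest (fully in), grows as its rod is pulled out along the photometer's -x, stop at 0.054. At 0.040 the sample well is on the green beam marks and the middle of the rod's red ring is level with the front face (ring begins to show at 0.037, is all out at 0.043). Spring pulls back: 5 N at rest, 9 N at 0.040
- pull_knob (a point): black knob on the changer's rod, moving with the changer; axes as the photometer's. Origin in the middle of its neck, 92 mm above the bench, at rest 45 mm in front of the front face on the line y = -35 mm. The neck is a round bar along x, 18 mm in diameter, 26 mm long, between a flange 28 mm in diameter at the outer (-x) end and a collar 24 mm in diameter; pinch it from above across y
- sample_well (a point): centre of the floor of the empty sample well (the rear one, +x) of the changer, 75 mm above the bench; round, 20 mm in diameter, 45 mm deep, mouth 120 mm above the bench. Moves with the changer
- blank_well (a point): centre of the floor of the front well, 40 mm towards -x from the sample well, same size, in which the blank stands. Moves with the changer
- beam (a point): point on the light beam, at deck height between the two green marks, at (-40, -35, 125) mm in the photometer's frame
- blank: white-capped unlabelled blank vial, same size as the sample, standing in the front well. Origin at the centre of its underside
- kidney_dish: white enamel kidney dish, about 210 x 100 mm, 38 mm high. A bystander, loose on the bench; origin under its middle
- jar: small green glass jar, 52 mm across, 55 mm high. A bystander, loose on the bench; origin under its middle
- jug: white measuring jug with a side handle, 116 mm across, 180 mm high. A bystander, loose on the bench; origin under its middle
- vial_rack: blue plastic rack, 70 x 170 mm, with four other capped vials, 106 mm high over all. A bystander, loose on the bench; origin under its middle
- reagent: amber reagent bottle, 64 mm across, 130 mm high. A bystander, loose on the bench; origin under its middle
- slide_box: flat green slide box, 90 x 170 x 30 mm. A bystander, loose on the bench; origin under its middle

How it is judged:
By the outcome, as a careful person would: the job done as asked, in the order asked, and still so for the second after the job is handed in, while the arm keeps its last pose, push and grip.
It also fails if it takes over 54 s, if anything falls off the work surface, if the arm or the gripper's body presses on something with over 40 N, if the wrist force passes 120 N, or if a joint passes its speed limit or range.

## Working session

There is one attempt and no reset: what is moved stays moved. The work goes in short steps, each a Python script; the robot and the scene stay as the last script left them, time stands still between calls to the robot, and variables do not carry over. Pictures are saved under pics/ and viewed, at most 12 in all, crops included, and the job is handed in when it is done.

```bash
ls; mkdir -p pics
python3 - <<'E'
from cell import env
import cv2,numpy as np,pickle
for n in ["scene","top"]:
    c=env.read_camera(n); cv2.imwrite(f"pics/{n}0.png",c["frame"]); pickle.dump(c,open(f"pics/{n}0.pkl","wb"))
    print(n,c["fov_y"],c["cx"],c["cy"],(-c["R"].T@c["t"]).round(),c["R"].round(3).tolist(),(c["range_z"]>0).mean())
print(env.observe())
E
```

```text
pics
scene 57.180306255284506 320.77040525931835 234.7691607646333 [917. 618. 872.] [[-0.806, 0.592, 0.009], [0.43, 0.596, -0.678], [-0.407, -0.543, -0.735]] 0.9960807291666667
top 44.714063349882316 312.95772764590595 237.10704522601702 [ 214.   52. 1834.] [[-0.025, -1.0, -0.007], [-0.988, 0.025, -0.149], [0.149, 0.003, -0.989]] 0.99583984375
{'time_s': 0.1, 'joint_pos': array([ 1.15281870e+00,  2.17695706e-01,  1.61476777e+00,  1.45488518e-05,
        1.31129027e+00, -1.12210919e-01]), 'joint_vel': array([ 0.00129794, -0.00160407, -0.00410276, -0.00118123, -0.00083321,
        0.00261999]), 'tau': array([-7.77711175e-04, -3.98071647e+01, -3.04973531e+01, -1.43408060e-04,
        4.14169306e-03, -2.80986728e-05]), 'tool_pos': array([187.82523542, 595.34913917, 230.09138793]), 'orientation': array([-3.13944673e+00, -2.55954720e-04,  2.83582192e+00]), 'contact_force': array([ 0.69882909, -0.00542941,  0.38630534]), 'torque': array([-0.06212687, -0.02336179,  0.01607675]), 'grip_force': 0.0, 'width': 0.999820421912744}
```

View pics/scene0.png

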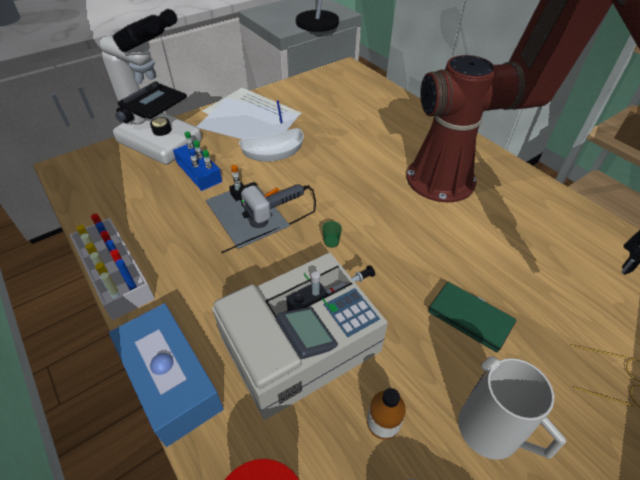

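View pics/top0.png

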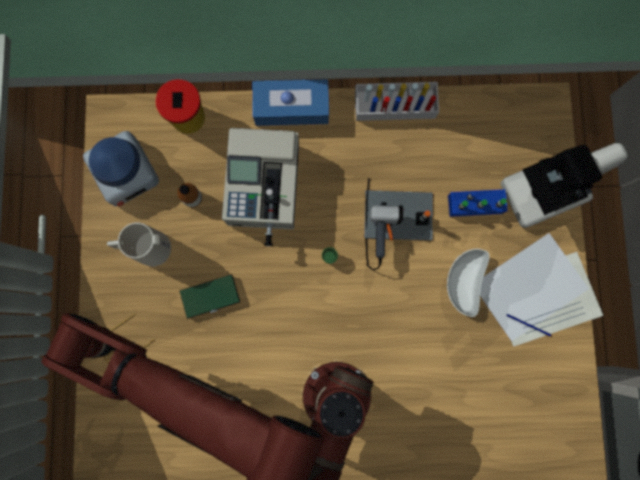

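The scene view shows the scanner near pixel (255,205), with the photometer at (300,330) and its knob at (370,270). The top view shows the scanner plate at (400,215), the orange cap at (425,215), the photometer at (262,178) and the knob at (268,238).

```bash
cat > h.py <<'E'
import numpy as np,cv2,pickle
def K(c):
    f=240/np.tan(np.radians(c["fov_y"]/2)); return f
def world(c):
    f=K(c); v,u=np.mgrid[:480,:640]; z=c["range_z"].astype(float)
    P=np.stack([(u-c["cx"])/f*z,(v-c["cy"])/f*z,z],-1)
    W=(P-c["t"])@c["R"]; W[z<=0]=np.nan; return W
def ray(c,u,v,h):
    "pixel -> world on plane z=h"
    f=K(c); d=np.array([(u-c["cx"])/f,(v-c["cy"])/f,1])@c["R"]; o=-c["R"].T@c["t"]
    return o+d*(h-o[2])/d[2]
def proj(c,X):
    p=c["R"]@np.asarray(X,float)+c["t"]; f=K(c); return np.array([p[0]/p[2]*f+c["cx"],p[1]/p[2]*f+c["cy"]])
def rect(P):
    (c,s,a)=cv2.minAreaRect(P.astype(np.float32)); b=cv2.boxPoints((c,s,a)); return np.array(c).round(1),np.array(s).round(1),round(a,2),b.round(0).tolist()
E
python3 - <<'E'
from h import *
for n in ["top","scene"]:
    c=pickle.load(open(f"pics/{n}0.pkl","rb")); W=world(c); hsv=cv2.cvtColor(c["frame"],cv2.COLOR_BGR2HSV)
    o=(W[...,0]>450)&(W[...,0]<1000)
    grey=hsv[...,1]<60
    roi=(W[...,1]<-80)&(W[...,1]>-420)&o
    m=roi&(W[...,2]>3)&(W[...,2]<14)&grey&(W[...,1]>-330)
    m=cv2.morphologyEx(m.astype(np.uint8),cv2.MORPH_OPEN,np.ones((5,5)))>0
    print(n,"plate",m.sum(),rect(W[m][:,:2]))
    m=(hsv[...,0]<18)&(hsv[...,1]>180)&(hsv[...,2]>140)&roi&(W[...,2]>20)
    k,l,s,ce=cv2.connectedComponentsWithStats(m.astype(np.uint8))
    for i in range(1,k):
        if s[i,4]>5: print("orange",ce[i].round(1),s[i,4],np.nanmedian(W[l==i],0).round(1),W[l==i].max(0).round(1))
    p=(W[...,2]>118)&(W[...,2]<132)&o&(W[...,1]>60)&(W[...,1]<450)&(W[...,0]>550)
    p=cv2.morphologyEx(p.astype(np.uint8),cv2.MORPH_OPEN,np.ones((3,3)))>0
    print("deck",p.sum(),rect(W[p][:,:2]))
E
```

```text
top plate 0 (array([0., 0.]), array([0., 0.]), 0.0, [[0.0, 0.0], [0.0, 0.0], [0.0, 0.0], [0.0, 0.0]])
orange [427. 213.] 11 [ 537.7 -285.7  117.5] [ 541.8 -279.3  120.8]
deck 1594 (array([631.8, 272.4]), array([162.9, 332.7]), 0.06, [[550.0, 439.0], [550.0, 106.0], [713.0, 106.0], [713.0, 439.0]])
scene plate 2008 (array([ 723.3, -224.5]), array([212.7, 496.3]), 85.67, [[468.0, -312.0], [963.0, -349.0], [979.0, -137.0], [484.0, -100.0]])
orange [233.6 167.7] 31 [ 541.3 -280.3  114.4] [ 547.1 -276.6  117.6]
orange [271.8 191.5] 41 [ 489.2 -172.3   79.7] [ 514.7 -167.5   84.6]
orange [113.9 252.8] 25 [ 905.9 -177.3  105.6] [ 912.3 -171.3  108.6]
deck 4923 (array([645.4, 244.1]), array([314.5, 251.3]), 51.4, [[449.0, 200.0], [645.0, 43.0], [842.0, 289.0], [645.0, 445.0]])
```

Run:
```python
from cell import env
from h import *
pi=np.pi
p=env.observe()["tool_pos"]
env.move_linear([p[0],p[1],380],v=300)
env.move_pose([520,-220,380],[pi,0,0])
c=env.read_camera("wrist"); pickle.dump(c,open("pics/w1.pkl","wb")); cv2.imwrite("pics/w1.png",c["frame"])
o=env.observe(); print(o["time_s"],o["tool_pos"],o["joint_pos"].round(2),(-c["R"].T@c["t"]).round(),c["R"].round(3).tolist(),c["fov_y"])
env.move_pose([560,215,380],[pi,0,0])
c=env.read_camera("wrist"); pickle.dump(c,open("pics/w2.pkl","wb")); cv2.imwrite("pics/w2.png",c["frame"])
o=env.observe(); print(o["time_s"],o["tool_pos"],o["joint_pos"].round(2),(-c["R"].T@c["t"]).round())
```

```text
3.875 [ 520.28821345 -219.31839353  380.00911054] [-0.52  0.01  1.57  0.    1.57  1.05] [ 592. -219.  522.] [[0.001, -1.0, -0.0], [-0.96, -0.001, 0.281], [-0.281, -0.0, -0.96]] 62.889993632805826
5.5333 [560.42668322 213.75770034 380.00206309] [ 0.25  0.08  1.49 -0.    1.57  1.82] [633. 214. 522.]
```

View pics/w1.png

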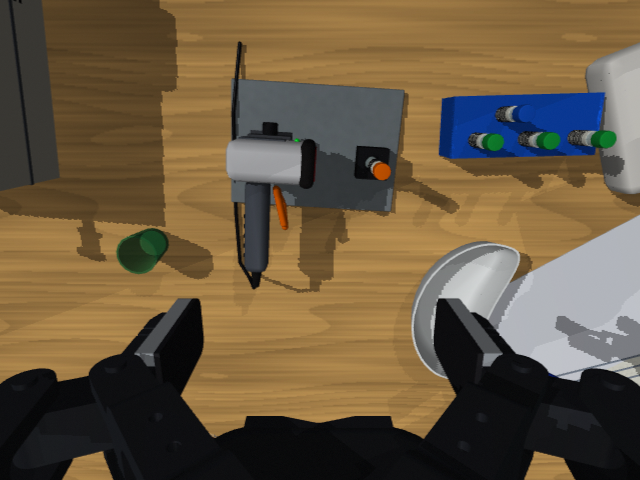

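View pics/w2.png

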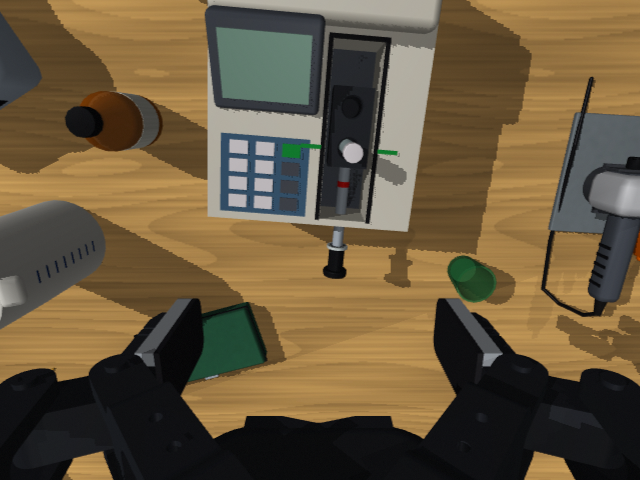

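w1 shows the plate corners near (232,80), (405,90) and (394,212), the orange cap at (381,171) and the trigger at (281,208). w2 shows the deck's front corners at (208,216) and (410,231), the blank cap at (352,153), the empty well at (351,104) and the knob at (335,262).

```bash
cat >> h.py <<'E'
def fit(L,Wp):
    "2D rigid fit: local->world; returns yaw, t, residuals"
    L=np.array(L,float);Wp=np.array(Wp,float)[:,:2]; a=L-L.mean(0); b=Wp-Wp.mean(0)
    y=np.arctan2((a[:,0]*b[:,1]-a[:,1]*b[:,0]).sum(),(a*b).sum()); R=np.array([[np.cos(y),-np.sin(y)],[np.sin(y),np.cos(y)]])
    t=Wp.mean(0)-R@L.mean(0); return y,t,(Wp-(L@R.T+t)).round(1)
def sub(c,pts):
    g=cv2.cvtColor(c["frame"],cv2.COLOR_BGR2GRAY); p=np.array(pts,np.float32).reshape(-1,1,2)
    return cv2.cornerSubPix(g,p,(5,5),(-1,-1),(3,50,.01)).reshape(-1,2)
E
python3 - <<'E'
from h import *
c=pickle.load(open("pics/w1.pkl","rb")); W=world(c)
q=sub(c,[(232,80),(405,90),(394,212)]); print(q)
w=[ray(c,*p,8) for p in q]
hsv=cv2.cvtColor(c["frame"],cv2.COLOR_BGR2HSV); m=(hsv[...,0]<18)&(hsv[...,1]>200)&(hsv[...,2]>120)
v,u=np.nonzero(m[140:235,255:410]); v+=140;u+=255
P=W[v,u]; cap=P[(u>340)]; top=cap[cap[:,2]>cap[:,2].max()-5]; print("cap top",np.median(top,0),cap[:,2].max(), (top.max(0)+top.min(0))/2)
tr=P[u<310]; print("trig",np.median(tr,0),tr.min(0),tr.max(0),rect(tr[:,:2]))
ct=(top.max(0)+top.min(0))/2
y,t,r=fit([(20,100),(20,-115),(-135,-115),(-70,-80)],w+[ct]); print("scanner",y,t,r.tolist())
R=np.array([[np.cos(y),-np.sin(y)],[np.sin(y),np.cos(y)]]); print("pad",R@[-134,21]+t,"spot",R@[-70,-80]+t)
# grip check via depth: edges across y at z>75
G=(W[...,2]>66)&(W[...,2]<90); L=(W[...,:2]-t)@R; g=G&(L[...,0]<-110)&(L[...,0]>-160)&(L[...,1]>0)&(L[...,1]<90)&~m
print("grip local", g.sum(), np.nanpercentile(L[g],[3,50,97],axis=0).round(1).tolist(), np.nanmax(W[g][:,2]))
c=pickle.load(open("pics/w2.pkl","rb")); W=world(c)
q=sub(c,[(208,216),(410,231)]); print(q)
w=[ray(c,*p,125) for p in q]; print(w,np.linalg.norm(w[0]-w[1]))
f=c["frame"].astype(int); box=np.zeros((480,640),bool); box[130:175,335:370]=1
m=box&(f.min(2)>120)&(W[...,2]>150); P=W[m]; top=P[P[:,2]>P[:,2].max()-5]; bl=(top.max(0)+top.min(0))/2; print("blank",np.median(top,0),bl,P[:,2].max())
well=ray(c,351,104,120); print("well",well)
y,t,r=fit([(-120,105),(-120,-105),(-40,-35),(0,-35)],[*w,bl,well]); print("phot",y,t,r.tolist())
R=np.array([[np.cos(y),-np.sin(y)],[np.sin(y),np.cos(y)]]); L=(W[...,:2]-t)@R
print("knob",R@[-165,-35]+t,"well",R@[0,-35]+t)
k=(L[...,0]<-140)&(L[...,0]>-200)&(abs(L[...,1]+35)<25)&(W[...,2]>60)
for x in range(-190,-138,4):
    s=k&(abs(L[...,0]-x)<2); 
    if s.sum(): print(x,s.sum(),W[s][:,2].max().round(1),L[s][:,1].min().round(1),L[s][:,1].max().round(1))
E
```

```text
[[232.       80.     ]
 [405.58743  91.79192]
 [394.8631  212.61058]]
  return _methods._mean(a, axis=axis, dtype=dtype,
  ret = um.true_divide(
Traceback (most recent call last):
ValueError: zero-size array to reduction operation maximum which has no identity
```

```bash
cat > m.py <<'E'
from h import *
c=pickle.load(open("pics/w1.pkl","rb")); W=world(c); np.nan_to_num(W,copy=False,nan=-999)
q=sub(c,[(405,90),(394,212)]); print(q)
w=[ray(c,*p,8) for p in q]
hsv=cv2.cvtColor(c["frame"],cv2.COLOR_BGR2HSV); m=(hsv[...,0]<18)&(hsv[...,1]>200)&(hsv[...,2]>120)&(W[...,2]>40)
v,u=np.nonzero(m[140:235,255:410]); v+=140;u+=255
P=W[v,u]; cap=P[(u>340)]; print("cap",cap.min(0),cap.max(0)); top=cap[abs(cap[:,2]-114)<5]; print(len(top))
print("cap top",np.median(top,0), (top.max(0)+top.min(0))/2)
tr=P[u<310]; print("trig",np.median(tr,0),tr.min(0),tr.max(0),rect(tr[:,:2]))
ct=(top.max(0)+top.min(0))/2
y,t,r=fit([(20,-115),(-135,-115),(-70,-80)],w+[ct]); print("scanner",y,t,r.tolist())
R=np.array([[np.cos(y),-np.sin(y)],[np.sin(y),np.cos(y)]]); print("pad",R@[-134,21]+t,"spot",R@[-70,-80]+t)
print("plate far corner",R@[20,100]+t,ray(c,232,80,8))
G=(W[...,2]>66)&(W[...,2]<90); L=(W[...,:2]-t)@R; g=G&(L[...,0]<-110)&(L[...,0]>-160)&(L[...,1]>0)&(L[...,1]<90)&~m
print("grip local", g.sum(), np.nanpercentile(L[g],[3,50,97],axis=0).round(1).tolist(), np.nanmax(W[g][:,2]))
c=pickle.load(open("pics/w2.pkl","rb")); W=world(c); np.nan_to_num(W,copy=False,nan=-999)
q=sub(c,[(208,216),(410,231)]); print(q)
w=[ray(c,*p,125) for p in q]; print(w,np.linalg.norm(w[0]-w[1]))
f=c["frame"].astype(int); box=np.zeros((480,640),bool); box[130:175,335:370]=1
m=box&(f.min(2)>120)&(W[...,2]>150); P=W[m]; top=P[abs(P[:,2]-175)<5]; bl=(top.max(0)+top.min(0))/2; print("blank",len(top),np.median(top,0),bl,P[:,2].max())
well=ray(c,351,104,120); print("well",well)
y,t,r=fit([(-120,105),(-120,-105),(-40,-35),(0,-35)],[*w,bl,well]); print("phot",y,t,r.tolist())
R=np.array([[np.cos(y),-np.sin(y)],[np.sin(y),np.cos(y)]]); L=(W[...,:2]-t)@R
print("knob",R@[-165,-35]+t,"well",R@[0,-35]+t)
k=(L[...,0]<-140)&(L[...,0]>-200)&(abs(L[...,1]+35)<25)&(W[...,2]>60)
for x in range(-190,-138,4):
    s=k&(abs(L[...,0]-x)<2); 
    if s.sum(): print(x,s.sum(),W[s][:,2].max().round(1),L[s][:,1].min().round(1),L[s][:,1].max().round(1))
E
python3 m.py
```

```text
[[405.58743  91.79192]
 [394.8631  212.61058]]
cap [ 531.76880913 -294.02821826  100.79263998] [ 548.41713516 -277.26267888  115.8035395 ]
221
cap top [ 540.33051621 -285.31757469  113.49019369] [ 540.09297214 -285.69410489  112.44335252]
trig [ 492.0715157  -174.52438784   78.59849473] [ 466.18304326 -180.76160436   71.65353971] [ 515.22297049 -168.66398198   80.87280099] (array([ 490.8, -174.7]), array([49.5,  6.2]), 11.0, [[466.0, -176.0], [467.0, -182.0], [516.0, -173.0], [515.0, -167.0]])
scanner -0.039794500311529604 [ 610.98911095 -210.9946091 ] [[-2.0, -0.5], [-0.2, -1.9], [2.2, 2.5]]
pad [ 477.93066226 -184.68017899] spot [ 537.86180988 -288.1463935 ]
plate far corner [ 634.95167682 -111.86945872] [ 637.79270074 -113.74832484    8.        ]
grip local 1171 [[-158.1, 24.4], [-133.0, 55.4], [-111.3, 71.6]] 87.69090823811304
[[206.81305 216.14783]
 [406.92743 231.30717]]
[array([535.34164241, 329.55685243, 125.        ]), array([518.51314355, 120.30836532, 125.        ])] 209.92409993415333
blank 312 [603.81418993 183.38791852 174.3987014 ] [604.09750955 183.54995659 173.26302141] 176.49400759659375
well [646.12360898 181.53831389 120.        ]
phot -0.07635061953651982 [647.14988369 215.84803715] [[-0.2, -0.1], [-1.0, 0.0], [-0.5, -0.5], [1.6, 0.6]]
knob [479.96090088 193.5356185 ] well [644.48020755 180.9500024 ]
-190 6 104.4 -46.5 -23.3
-186 74 107.4 -47.7 -21.8
-182 126 107.0 -48.7 -21.8
-178 51 101.8 -43.5 -27.0
-174 54 102.1 -44.4 -26.7
-170 45 101.9 -44.1 -26.7
-166 52 102.3 -43.7 -27.2
-162 51 102.4 -44.4 -27.0
-158 50 101.6 -44.1 -26.6
-154 71 104.4 -47.2 -24.0
-150 75 105.3 -46.9 -25.1
-146 34 99.3 -40.5 -30.2
-142 37 98.8 -41.6 -29.9
```

Run:
```python
from h import *
y=-0.04; R=np.array([[np.cos(y),-np.sin(y)],[np.sin(y),np.cos(y)]]); t=np.array([613.2,-208.5])
for n,roi in (("w1",(slice(40,300),slice(225,250))),("w2",(slice(60,330),slice(530,600)))):
    c=pickle.load(open(f"pics/{n}.pkl","rb")); W=world(c); f=c["frame"].max(2)
    L=(W[...,:2]-t)@R
    for v in range(roi[0].start,roi[0].stop,16):
        us=[u for u in range(roi[1].start,roi[1].stop) if f[v,u]<30]
        if us: u=us[len(us)//2 if n=="w1" else 0]; print(n,v,u,L[v,u].round(0),W[v,u,2].round(0))
# grip profile
c=pickle.load(open("pics/w1.pkl","rb")); W=world(c);L=(W[...,:2]-t)@R
for x in (-110,-134,-150,-180):
    s=(abs(L[...,0]-x)<2)&(W[...,2]>74)&(L[...,1]>0)&(L[...,1]<90); print(x,L[s][:,1].min(),L[s][:,1].max(),W[s][:,2].max())
```

```text
w1 56 238 [49. 89.] 5.0
w1 72 238 [30. 88.] 7.0
w1 88 236 [12. 91.] 10.0
w1 104 235 [-7. 92.] 12.0
w1 120 233 [-26.  95.] 11.0
w1 136 234 [-46.  94.] 12.0
w1 216 237 [-152.   93.] 4.0
w1 232 237 [-174.   93.] 6.0
w1 248 239 [-197.   91.] 5.0
w1 264 241 [-219.   88.] 9.0
w1 280 249 [-232.   73.] 33.0
w2 92 586 [47. 91.] 6.0
w2 108 582 [28. 92.] 6.0
w2 124 578 [ 8. 95.] 9.0
w2 140 574 [-11.  96.] 9.0
w2 156 570 [-31.  97.] 10.0
w2 172 566 [-52.  97.] 8.0
w2 188 562 [-73.  97.] 7.0
w2 204 560 [-95.  95.] 7.0
w2 236 549 [-141.   97.] 2.0
w2 252 547 [-164.   96.] 4.0
w2 268 545 [-187.   96.] 7.0
w2 284 542 [-213.   93.] 3.0
w2 300 556 [-229.   79.] 19.0
-110 27.25930053696494 68.87194015082467 87.14922042857845
-134 21.196411218250866 69.8433887039517 87.17693741267641
-150 42.20382293861239 69.23261687138474 87.02987145335514
-180 43.24691447748822 70.82233711574906 87.66768249337167
```

Run:
```python
from cell import env
from h import *
pi=np.pi; y=-0.04; R=np.array([[np.cos(y),-np.sin(y)],[np.sin(y),np.cos(y)]]); t=np.array([613.2,-208.5])
p=R@[-134,50]+t; print(p)
env.move_pose([*p,200],[pi,0,y])
print("touch",env.move_linear([*p,49],v=110,contact_N=8), env.observe()["tool_pos"])
env.close_gripper(25); env.hold(.3)
o=env.observe(); print(o["time_s"],o["width"],o["grip_force"],o["contact_force"],o["tool_pos"])
c=env.read_camera("wrist"); pickle.dump(c,open("pics/w3.pkl","wb")); cv2.imwrite("pics/w3.png",c["frame"])
```

```text
[ 481.30665242 -153.18142389]
touch False [ 482.04246714 -153.51567217   49.80706139]
9.4 0.4547838392517863 28.017859160900116 [-1.12863169  3.53905595  7.58908452] [ 481.66945995 -152.23224563   50.12942174]
```

View pics/w3.png

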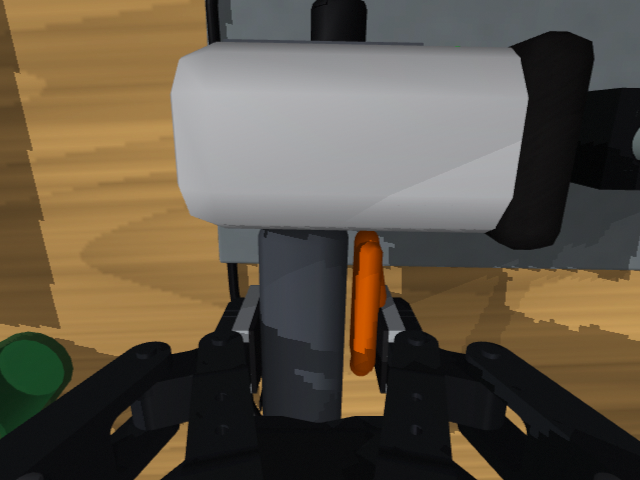

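w3 shows the orange trigger at (368,310) pressed in between the pads. The 38.7 mm opening confirms it is at its stop.

Run:
```python
from cell import env
from h import *
pi=np.pi
env.release(); env.hold(.3)
o=env.observe(); print(o["time_s"],o["width"])
p=o["tool_pos"]; env.move_linear([p[0],p[1],190],v=200)
c=env.read_camera("wrist"); pickle.dump(c,open("pics/w4.pkl","wb"))
W=world(c); np.nan_to_num(W,copy=False,nan=-999)
hsv=cv2.cvtColor(c["frame"],cv2.COLOR_BGR2HSV); m=(hsv[...,0]<18)&(hsv[...,1]>200)&(hsv[...,2]>100)&(W[...,2]>40)
P=W[m]; tr=P[P[:,1]>-230]; print("trig",rect(tr[:,:2]) if len(tr) else 0); cap=P[P[:,1]<-240]; print(len(cap), cap.min(0) if len(cap) else 0,cap.max(0) if len(cap) else 0)
v=np.array([540.3,-285.7])
env.move_pose([*v,190],[pi,0,.71])
print("touch",env.move_linear([*v,86],v=110,contact_N=8), env.observe()["tool_pos"])
env.close_gripper(30); env.hold(.3)
o=env.observe(); print(o["time_s"],o["width"],o["grip_force"],o["contact_force"],o["torque"],o["tool_pos"])
```

```text
10.275 1.002543700687712
trig (array([ 491.9, -176.2]), array([50.8, 10.1]), 11.14, [[466.0, -176.0], [468.0, -186.0], [518.0, -176.0], [516.0, -166.0]])
1203 [ 531.67922068 -294.05233319   98.3788271 ] [ 548.4983921  -276.31083084  115.47346982]
touch False [ 541.07749459 -286.19885849   87.01916769]
14.075 0.19749422778320797 29.286426901817322 [-0.21319497  0.83036034  2.02533325] [ 0.10048803  0.10404878 -0.00598062] [ 540.41516103 -285.74555117   86.22928075]
```

Run:
```python
from cell import env
from h import *
pi=np.pi
p=env.observe()["tool_pos"]; env.move_linear([p[0],p[1],290],v=150)
env.move_pose([644.2,180.8,280],[pi,0,.71])
env.move_linear([644.2,180.8,205],v=150)
env.hold(.3)
o=env.observe(); print(o["time_s"],o["width"],o["tool_pos"],o["orientation"],o["contact_force"])
c=env.read_camera("wrist"); pickle.dump(c,open("pics/w5.pkl","wb")); cv2.imwrite("pics/w5.png",c["frame"])
c=env.read_camera("scene"); pickle.dump(c,open("pics/s5.pkl","wb")); cv2.imwrite("pics/s5.png",cv2.resize(c["frame"][215:365,220:420],(800,600),interpolation=cv2.INTER_CUBIC))
```

```text
18.275 0.1970266725993478 [644.93076211 180.94461599 206.43157328] [ 3.14037288e+00 -1.99352374e-03  7.10050160e-01] [0.1380447  0.06893818 0.02202719]
```

View pics/w5.png

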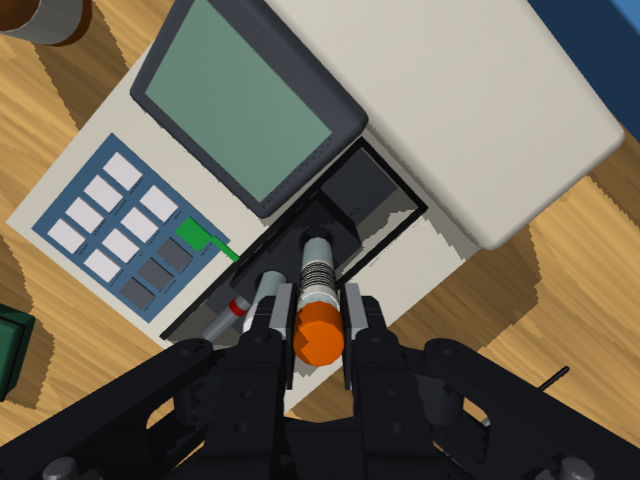

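View pics/s5.png

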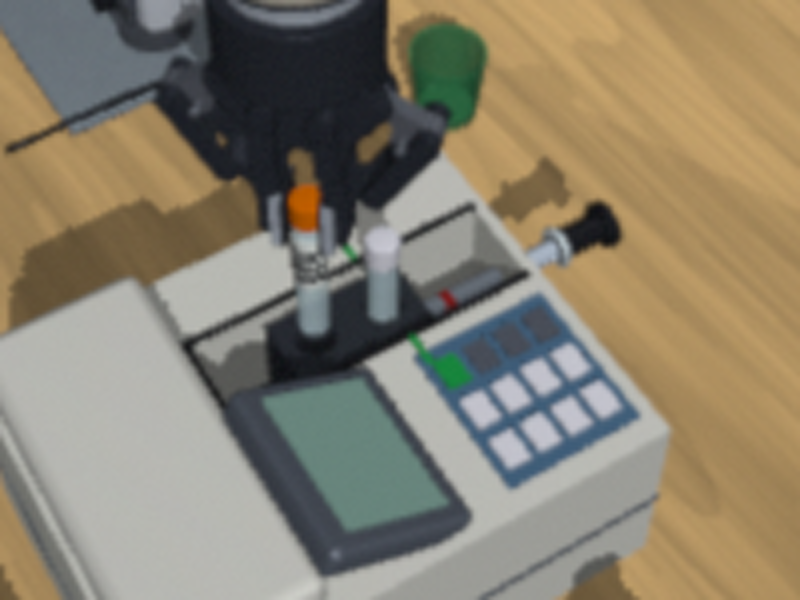

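w5 shows the vial end at (318,240), over the dark well. The enlarged scene view shows it just above the well mouth at (318,340) and clear of the display, so I'll descend with contact sensing.

Run:
```python
from cell import env
from h import *
p=[644.2,180.8]
t=env.move_linear([*p,152],v=45,contact_N=4); o=env.observe(); print(t,o["time_s"],o["tool_pos"],o["contact_force"],o["torque"],o["width"])
if not t:
    t=env.move_linear([*p,143],v=20,contact_N=5); o=env.observe(); print(t,o["time_s"],o["tool_pos"],o["contact_force"],o["width"])
```

```text
False 19.7 [644.56295002 180.87387597 152.56033935] [ 0.53208324 -0.10556291  0.1847963 ] [ 0.03608373  0.00661807 -0.02266017] 0.1968000288607961
True 20.0583 [644.87581079 180.94972408 147.19413195] [-0.35595251  0.19698528  4.44051692] 0.20145502874205232
```

Run:
```python
from cell import env
from h import *
pi=np.pi
env.release(); env.hold(.2)
p=env.observe()["tool_pos"]; env.move_linear([p[0],p[1],285],v=200)
env.move_pose([470,194,285],[pi,0,-.076]); env.hold(.2)
c=env.read_camera("wrist"); pickle.dump(c,open("pics/w6.pkl","wb")); cv2.imwrite("pics/w6.png",c["frame"])
o=env.observe(); print(o["time_s"],o["tool_pos"])
W=world(c); np.nan_to_num(W,copy=False,nan=-999)
y=-.0763;t=np.array([647.15,215.85]);R=np.array([[np.cos(y),-np.sin(y)],[np.sin(y),np.cos(y)]]);L=(W[...,:2]-t)@R
k=(L[...,0]<-130)&(L[...,0]>-205)&(abs(L[...,1]+35)<25)&(W[...,2]>60)&(W[...,2]<115)
for x in range(-196,-138,2):
    s=k&(abs(L[...,0]-x)<1)
    if s.sum(): print(x,s.sum(),W[s][:,2].max().round(1),L[s][:,1].min().round(1),L[s][:,1].max().round(1))
hsv=cv2.cvtColor(c["frame"],cv2.COLOR_BGR2HSV); m=(hsv[...,0]<18)&(hsv[...,1]>200)&(hsv[...,2]>100)&(W[...,2]>140)
if m.sum(): print("cap",L[m].min(0),L[m].max(0),W[m][:,2].max())
```

```text
22.8583 [470.81504353 193.8737313  284.82634263]
-188 36 106.0 -48.3 -23.2
-186 79 106.1 -48.4 -22.2
-184 64 106.6 -48.3 -22.3
-182 87 106.3 -48.4 -22.1
-180 99 104.9 -47.5 -23.9
-178 45 102.5 -44.0 -26.6
-176 48 101.4 -44.0 -26.6
-174 50 101.7 -44.0 -26.6
-172 46 101.8 -44.0 -26.7
-170 48 101.7 -43.9 -26.7
-168 53 102.6 -43.9 -26.7
-166 44 101.4 -43.9 -26.7
-164 52 101.7 -43.9 -26.7
-162 50 101.1 -43.9 -26.7
-160 47 101.3 -43.9 -26.7
-158 50 102.1 -43.8 -26.8
-156 45 101.6 -43.8 -26.8
-154 56 104.1 -47.3 -24.3
-152 104 104.8 -47.4 -24.2
-150 36 98.3 -41.3 -30.2
-148 34 99.1 -41.3 -30.2
-146 32 98.5 -41.3 -30.3
-144 36 98.6 -41.2 -30.3
-142 30 99.2 -41.2 -30.3
-140 36 98.6 -41.2 -30.3
```

View pics/w6.png

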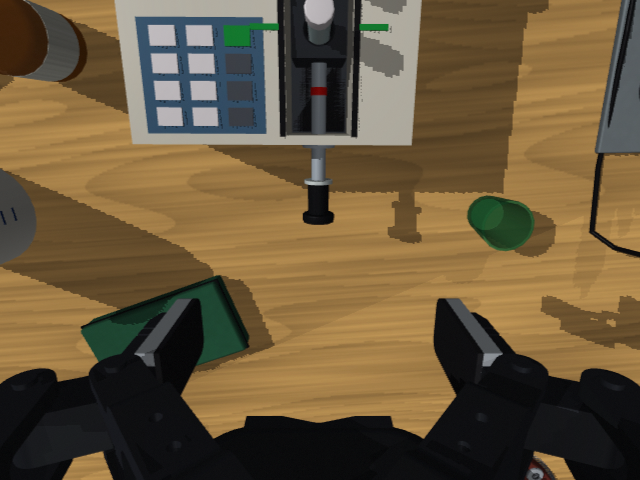

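w6 shows the knob neck at (318,200), the red ring still inside at (319,91), and the blank at (319,12). The vial is out of view above the frame. The neck's centre is near x = -167 mm in the photometer frame.

Run:
```python
from cell import env
from h import *
pi=np.pi
y=-.0763;t=np.array([647.15,215.85]);R=np.array([[np.cos(y),-np.sin(y)],[np.sin(y),np.cos(y)]])
p=R@[-167,-35.4]+t; print(p)
env.move_pose([*p,170],[pi,0,y])
print(env.move_linear([*p,72],v=90,contact_N=8)); o=env.observe(); print(o["tool_pos"],o["contact_force"])
env.close_gripper(80); env.hold(.3)
o=env.observe(); a=o["tool_pos"]; print(o["time_s"],o["width"],o["grip_force"],o["contact_force"],a)
if o["width"]>.1:
    q=a.copy(); q[:2]+=R@[-40,0]; env.move_linear(q,v=25); env.hold(.3)
    o=env.observe(); b=o["tool_pos"]; print(o["time_s"],o["width"],o["contact_force"],(b-a)[:2]@R,b)
    c=env.read_camera("wrist"); pickle.dump(c,open("pics/w7.pkl","wb")); cv2.imwrite("pics/w7.png",c["frame"])
    c=env.read_camera("scene"); pickle.dump(c,open("pics/s7.pkl","wb")); cv2.imwrite("pics/s7.png",cv2.resize(c["frame"][215:365,220:420],(800,600),interpolation=cv2.INTER_CUBIC))
```

```text
[477.93747532 193.2827341 ]
False
[478.65109043 193.45839363  72.7505996 ] [ 0.8792976  -0.49855106 -0.77508018]
25.5833 0.1845029534702146 77.92062878608704 [-2.28320209  1.04029801  5.14983514] [478.01146575 193.4873479   72.2844915 ]
27.6333 0.18239354911507566 [ 8.20922229  0.32250372 -5.66537196] [-36.53045081   0.16382297] [441.59978542 196.43526399  72.44132864]
```

View pics/w7.png

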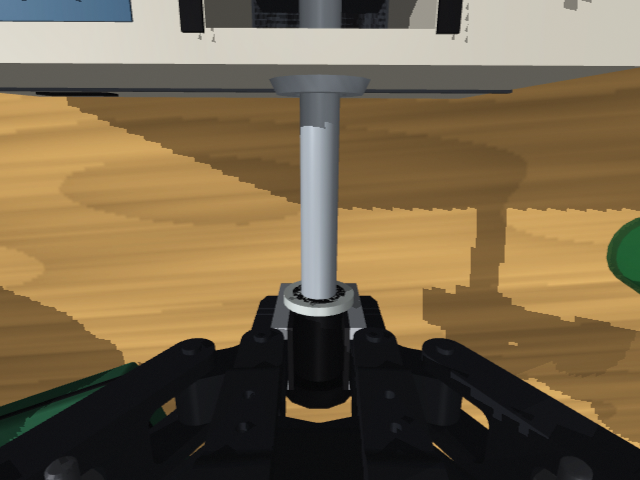

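View pics/s7.png

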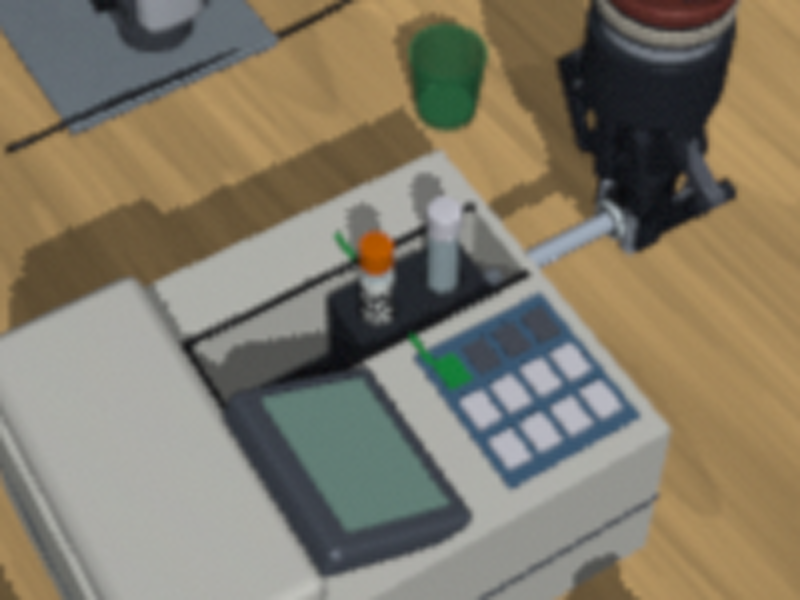

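w7 shows the grip on the neck at (318,345) and no red at the bushing at (320,80) yet. The vials stand upright. The arm gave way under the spring and travelled only 36.5 mm, so I'll inch out while watching for the ring.

Run:
```python
from cell import env
from h import *
y=-.0763;R=np.array([[np.cos(y),-np.sin(y)],[np.sin(y),np.cos(y)]]); a=np.array([478.011,193.487,72.28])
def red(i):
    c=env.read_camera("wrist"); h=cv2.cvtColor(c["frame"],cv2.COLOR_BGR2HSV); m=((h[...,0]<8)|(h[...,0]>172))&(h[...,1]>150)&(h[...,2]>40); m[:40]=0;m[250:]=0;m[:,:280]=0;m[:,360:]=0
    v=np.nonzero(m.sum(1)>8)[0]; cv2.imwrite(f"pics/r{i}.png",c["frame"][40:200,220:420]); return (v.min(),v.max(),m.sum()) if len(v) else None
for i,d in enumerate((42,43,44)):
    q=a.copy(); q[:2]+=R@[-d,0]; env.move_linear(q,v=20); env.hold(.4)
    o=env.observe(); tr=-((o["tool_pos"]-a)[:2]@R)[0]; print(d,o["time_s"],tr,o["contact_force"],red(i),o["width"])
    if tr>39.7: break
```

```text
42 28.3833 38.61033961282504 [ 8.87906076  0.40581335 -4.78145432] None 0.1821221405763829
43 29.0833 39.4819508319918 [ 9.23520841  0.29332038 -7.09677077] None 0.18727951619766653
44 29.7833 40.42507661105745 [ 9.19292184  1.54582524 -5.9140686 ] None 0.18430339921269087
```

Run:
```python
import cv2,numpy as np
c=cv2.imread("pics/r2.png"); cv2.imwrite("pics/r2b.png",cv2.resize(c,(600,480),interpolation=cv2.INTER_CUBIC))
print(c[20:70:2,100].tolist())
```

```text
[[123, 117, 110], [123, 117, 110], [124, 117, 111], [124, 117, 112], [121, 116, 109], [121, 115, 109], [122, 115, 109], [122, 114, 109], [78, 73, 69], [119, 112, 107], [118, 112, 106], [118, 111, 106], [117, 112, 106], [119, 112, 106], [117, 111, 106], [117, 110, 105], [118, 110, 105], [117, 111, 106], [116, 111, 104], [116, 111, 104], [116, 109, 104], [116, 109, 104], [116, 110, 105], [114, 109, 103], [116, 109, 104]]
```

View pics/r2b.png

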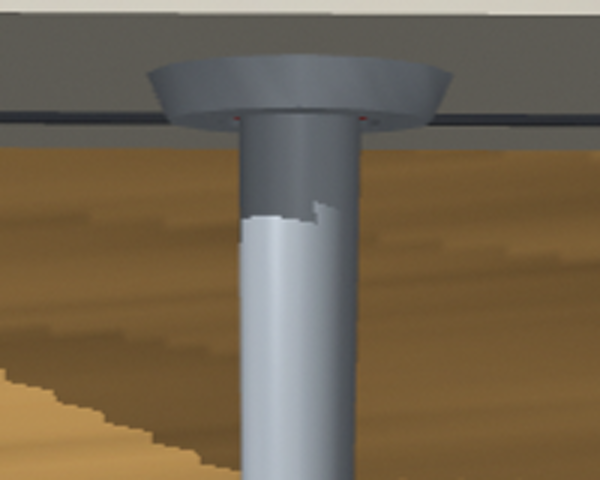

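The crop shows a hint of red at both sides of the rod, at the bushing mouth at (237,118) and (361,118). I'll check the true carriage travel from how far the blank's cap moved in the scene camera, and check the ring's rest position in w6.

Run:
```python
from cell import env
from h import *
y=-.0763;t=np.array([647.15,215.85]);R=np.array([[np.cos(y),-np.sin(y)],[np.sin(y),np.cos(y)]])
c1=env.read_camera("scene"); pickle.dump(c1,open("pics/s8.pkl","wb"))
def loc(c): W=world(c); np.nan_to_num(W,copy=False,nan=-9999); return W,(W[...,:2]-t)@R
def blank(c):
    W,L=loc(c); m=(W[...,2]>157)&(W[...,2]<185)&(L[...,0]>-110)&(L[...,0]<-20)&(abs(L[...,1]+35)<14)
    h=cv2.cvtColor(c["frame"],cv2.COLOR_BGR2HSV); m&=(h[...,1]<60)&(h[...,2]>110)
    m=cv2.morphologyEx(m.astype(np.uint8),cv2.MORPH_OPEN,np.ones((2,2)))>0
    v,u=np.nonzero(m); X=ray(c,u.mean(),v.mean(),168); return len(u),u.mean().round(2),v.mean().round(2),((X[:2]-t)@R).round(2),L[m].mean(0).round(2)
for n in ("scene0","s5","s7","s8"): print(n,blank(pickle.load(open(f"pics/{n}.pkl","rb"))))
W,L=loc(c1); h=cv2.cvtColor(c1["frame"],cv2.COLOR_BGR2HSV); m=(h[...,0]<18)&(h[...,1]>150)&(W[...,2]>150)&(L[...,0]>-80)&(L[...,0]<30)&(abs(L[...,1]+35)<20)
v,u=np.nonzero(m); X=ray(c1,u.mean(),v.mean(),168); print("orange",len(u),(X[:2]-t)@R,L[m].mean(0),W[m][:,2].max())
c=pickle.load(open("pics/w6.pkl","rb")); W,L=loc(c); h=cv2.cvtColor(c["frame"],cv2.COLOR_BGR2HSV)
m=((h[...,0]<8)|(h[...,0]>172))&(h[...,1]>150); m[:80]=0;m[105:]=0;m[:,:305]=0;m[:,335:]=0
v,u=np.nonzero(m); print("ring",len(u),L[m].min(0),L[m].max(0),W[m][:,2].max(),v.min(),v.max())
X0=ray(c,319,v.min()-.5,97);X1=ray(c,319,v.max()+.5,97); print(((X0[:2]-t)@R),((X1[:2]-t)@R))
F=[(ray(c,u,145,125)[:2]-t)@R for u in (200,400)]; print("front",F)
W,L=loc(pickle.load(open("pics/w7.pkl","rb"))); s=(abs(L[...,1]+35)<24)&(W[...,2]>70)&(W[...,2]<118)
for x in np.arange(-128,-112,1): 
    k=s&(abs(L[...,0]-x)<.5); print(x,k.sum(),W[k][:,2].max().round(1) if k.any() else 0,end="; ")
```

```text
scene0 (91, np.float64(316.04), np.float64(277.66), array([-41.5 , -32.64]), array([-257.64, -275.1 ]))
s5 (91, np.float64(315.97), np.float64(277.62), array([-41.43, -32.81]), array([-42.33, -34.16]))
s7 (89, np.float64(331.35), np.float64(270.52), array([-77.37, -31.83]), array([-78.8 , -33.77]))
s8 (91, np.float64(333.87), np.float64(269.54), array([-83.09, -31.26]), array([-84.66, -33.37]))
orange 75 [-41.33931455 -34.94296534] [-39.16169177 -31.38532504] 179.21123901044766
ring 136 [-83.74590564 -43.28699727] [-76.10665144 -28.32295018] 99.51308157814938 87 95
[-77.63032957 -36.15075813] [-84.3402204  -36.15260036]
front [array([-120.94761462,   53.34902499]), array([-121.00294332,  -96.98534738])]
-128 137 98.9; -127 148 98.7; -126 154 98.9; -125 331 105.4; -124 445 105.8; -123 386 106.9; -122 409 107.2; -121 1699 118.0; -120 805 118.0; -119 0 0; -118 0 0; -117 0 0; -116 0 0; -115 0 0; -114 0 0; -113 0 0;
```

The ring sat 40 mm behind the front face at rest, and the gripper has pulled 40.4 mm. The cap measurements agree within about 1 mm, and the ring is level with the face inside the 4 mm bushing. Handing in while gripping.

Run:
```python
from cell import env
import numpy as np
env.hold(.3); o=env.observe(); print(o["time_s"],o["tool_pos"],o["width"],o["grip_force"],-((o["tool_pos"][:2]-[478.011,193.487])@[np.cos(.0763),-np.sin(.0763)]))
print(env.finish_job())
```

```text
30.1833 [437.69644703 196.75428568  72.45602938] 0.18566352744208078 78.25191378593445 40.446312561883964
the job is handed in; nothing more can be done
None
```

I handed the job in at 30.2 s: the trigger was squeezed to its stop and sprang back, the vial stands on the rear well's floor, and the knob is still gripped at about 40.4 mm of travel; the ring was still hidden in the 4 mm bushing, so I judged that position from measurements.

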